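# Set up the sealing jig for cast coasters and charms

### The job

Get the spraying corner ready to seal the cast concrete blanks: first slide the jig's clamp bar all the way back, then take the loose caps off both spray cans and stand each cap, open end down, in a well of the cap holder, and set every blank on the table fully down in the jig pocket of its own outline. Once everything is in place, slide the clamp bar up until it bears snugly on the blanks, without ramming it, and leave it there. Keep the cans standing and leave the mug and the tumbler alone.

Things in the scene. Friction and masses are not known exactly. Their poses are not given: they have to be found in the camera images.
- nest: Plywood jig plate fixed to the table, 156 mm (its x) by 300 mm (its y) and 18 mm high, with four pockets 8 mm deep in a row along its y. Each pocket has the outline of one blank plus 3 mm in width. Origin: centre of its underside; its x points away from the robot (+-7 degrees), z up. A steel clamp bar lies across the plate on the robot's side of the pockets.
- pocket_disc_large (a point): Centre of the mouth (level with the plate's top) of the large round pocket, 63 mm across, 8 mm deep; axes as the plate's.
- pocket_oblong (a point): Centre of the mouth of the oblong pocket, 37 mm along the plate's x and 61 mm along its y, 8 mm deep; axes as the plate's.
- pocket_square (a point): Centre of the mouth of the square pocket, 53 by 53 mm, sides along the plate's x and y, 8 mm deep; axes as the plate's.
- pocket_disc_small (a point): Centre of the mouth of the small round pocket, 45 mm across, 8 mm deep; axes as the plate's.
- clamp (a joint): Position of the clamp bar in m along the plate's x: 0 is fully back, nearest the robot; it starts at 0.030 to 0.050, too near to load the pockets; it meets blanks pushed to the far walls of their pockets at 0.052; end stop 0.060. About 5 N moves it; it stays put; snug means pressed on with 10 to 20 N. The bar is 12 mm thick, 276 mm long, 1 to 11 mm above the plate.
- clamp_grip (a point): Point on the grip post of the clamp bar, 11 mm below the post's top. The grey post, 14 mm along the plate's x and 20 mm along its y, rises from the middle of the bar to 51 mm above the plate's top (69 mm above the table). Moves with the bar.
- disc_large: Cast concrete blank: round, 60 mm across, 16 mm thick, about 100 g, lying flat. May be absent. Origin: centre of its underside, z up.
- oblong: Cast concrete blank: oblong, 34 mm along its x, 58 mm along its y, 16 mm thick, about 70 g, lying flat. May be absent. Origin: centre of its underside, z up.
- square: Cast concrete blank: square, 50 by 50 mm, 16 mm thick, about 85 g, lying flat, sides along its x and y. May be absent. Origin: centre of its underside, z up.
- disc_small: Cast concrete blank: round, 42 mm across, 16 mm thick, about 50 g, lying flat. May be absent. Origin: centre of its underside, z up.
- holder: Grey plastic cap holder fixed to the table, 76 mm (its x) by 142 mm (its y), 18 mm high, with two round wells 48 mm across and 10 mm deep, 70 mm apart along its y. Origin: centre of its underside, z up.
- holder_hole0 (a point): Centre of the mouth of one well of the cap holder (level with its top, 18 mm above the table).
- holder_hole1 (a point): Centre of the mouth of the other well.
- can_a: Spray can standing loose on the table, 48 mm across, aluminium with a plain paper band, 130 mm to its flat shoulder, with a nozzle 14 mm across and 18 mm high on it, about 300 g. Origin: centre of its underside, z up.
- cap_a: Loose white plastic cap over the nozzle of can_a, resting on the can's shoulder: 44 mm across, 38 mm tall, closed top, 3 mm wall, open below, 25 g. Origin: centre of its open lower rim, z up towards its closed top.
- can_b: Spray can standing loose on the table, 48 mm across, aluminium with a plain paper band, 130 mm to its flat shoulder, with a nozzle 14 mm across and 18 mm high on it, about 300 g. Origin: centre of its underside, z up.
- cap_b: Loose white plastic cap over the nozzle of can_b, resting on the can's shoulder: 44 mm across, 38 mm tall, closed top, 3 mm wall, open below, 25 g. Origin: centre of its open lower rim, z up towards its closed top.
- mug: Bystander, to be left alone: white ceramic mug, 80 mm across, 90 mm tall. Origin: centre of its underside, z up.
- tumbler: Bystander, to be left alone: clear glass tumbler, 68 mm across, 85 mm tall. Origin: centre of its underside, z up.
Things that resemble listed ones, but are neither listed nor needed, are in the scene too. What is shaped like the disc_small but blue or turquoise is not meant.

How it is judged:
On the way, in this order (a step that is already met when the one before it is completed fails the run):
1. the clamp bar has been slid all the way back (value of joint clamp below 0.012 m), for 0.2 s.
2. both caps stand in the holder and every blank is home in its pocket (z of disc_large in the frame of pocket_disc_large below -0.0055 m and horizontal distance between disc_large and pocket_disc_large below 0.004 m and angle between each of disc_large, oblong, square, disc_small's own z axis and vertical below 0.06 rad and z of oblong in the frame of pocket_oblong below -0.0055 m and horizontal distance between oblong and pocket_oblong below 0.004 m and angle between the x axis of oblong and the x axis of nest, either way round below 0.1 rad and z of square in the frame of pocket_square below -0.0055 m and horizontal distance between square and pocket_square below 0.004 m and (angle between the x axis of square and the x axis of nest, either way round below 0.1 rad or angle between the x axis of square and the y axis of nest, either way round below 0.1 rad) and z of disc_small in the frame of pocket_disc_small below -0.0055 m and horizontal distance between disc_small and pocket_disc_small below 0.004 m and ((horizontal distance between cap_a and holder_hole0 below 0.006 m and z of cap_a in the frame of holder_hole0 below -0.006 m) or (horizontal distance between cap_a and holder_hole1 below 0.006 m and z of cap_a in the frame of holder_hole1 below -0.006 m)) and angle between each of cap_a, cap_b's own z axis and vertical below 0.12 rad and ((horizontal distance between cap_b and holder_hole0 below 0.006 m and z of cap_b in the frame of holder_hole0 below -0.006 m) or (horizontal distance between cap_b and holder_hole1 below 0.006 m and z of cap_b in the frame of holder_hole1 below -0.006 m))), for 0.2 s.
3. the clamp bar bears on at least one blank with more than 0.8 N, with all of the blanks still home ((contact force between clamp and disc_large above 0.8 N or contact force between clamp and oblong above 0.8 N or contact force between clamp and square above 0.8 N or contact force between clamp and disc_small above 0.8 N) and value of joint clamp above 0.0502 m and z of disc_large in the frame of pocket_disc_large below -0.0055 m and horizontal distance between disc_large and pocket_disc_large below 0.004 m and angle between each of disc_large, oblong, square, disc_small's own z axis and vertical below 0.06 rad and z of oblong in the frame of pocket_oblong below -0.0055 m and horizontal distance between oblong and pocket_oblong below 0.004 m and angle between the x axis of oblong and the x axis of nest, either way round below 0.1 rad and z of square in the frame of pocket_square below -0.0055 m and horizontal distance between square and pocket_square below 0.004 m and (angle between the x axis of square and the x axis of nest, either way round below 0.1 rad or angle between the x axis of square and the y axis of nest, either way round below 0.1 rad) and z of disc_small in the frame of pocket_disc_small below -0.0055 m and horizontal distance between disc_small and pocket_disc_small below 0.004 m), for 0.2 s.
At the end, for the whole second after the job is handed in: Blanks in the pockets of their outlines (5.5 mm deep, within 4 mm and 6 degrees, level within 3); caps upright in wells (6 mm deep, within 6 mm); clamp bar left closed on the blanks (joint above 0.050); both cans standing on the table; all at rest (all of step 2 and value of joint clamp above 0.0502 m and angle between each of can_a, can_b's own z axis and vertical below 0.1 rad and height (world z) of each of can_a, can_b below 0.01 m and linear speed of each of disc_large, oblong, square, disc_small, cap_a, cap_b below 0.02 m/s); the robot touches nothing.
It fails at once if the mug is knocked over or pushed away (angle between mug's own z axis and vertical above 0.5 rad or distance of mug from where it was at the start of the episode above 0.05 m).
It fails at once if the tumbler is knocked over or pushed away (angle between tumbler's own z axis and vertical above 0.5 rad or distance of tumbler from where it was at the start of the episode above 0.05 m).
It fails at once if a spray can is knocked over (angle between any of can_a, can_b's own z axis and vertical above 0.7 rad).
It fails at once if the clamp bar is rammed against a blank with more than 60 N (contact force between clamp and disc_large above 60 N or contact force between clamp and oblong above 60 N or contact force between clamp and square above 60 N or contact force between clamp and disc_small above 60 N).
Of disc_large, oblong, square, disc_small only 3 to 4 are there at a start; the rules pass over those that are not, and their reading is None.
At some moment in a run one of disc_large, oblong, square, disc_small may be knocked a few centimetres aside while the robot is not near it.
It also fails if it takes over 210 s, if anything falls off the work surface, if the arm or the gripper's body presses on something with over 40 N, if the wrist force passes 120 N, or if a joint passes its speed limit or range.

### The arm

A 7-joint arm with a two-finger parallel gripper is mounted at the origin on the work surface. World frame = base frame: x ahead of the robot, y to its left, z up, the work surface at z = 0. Lengths are in m, angles in rad, forces in N, time in s.
With the tool pointing down it reaches from about 0.4 to 0.925 m from the base axis. Payload 5.6 kg.
Tool frame: the origin (TCP) lies on the centre line of the jaws, within the pads' length; the fingertips stand ahead of it and the grasp point (between the pads) lies 11 mm behind it (bot.tips_ahead is the z of the fingertips in the tool frame, in m); z points along the fingers, y is the line along which they close (so a half turn about z gives the same grasp; the last joint's range is limited). The gripper opens to 85 mm and grips with 20 to 120 N. Pads are 22 mm wide; open, the fingers measure 114 mm over their backs; the gripper's body (76 mm by 85 mm) begins 54 mm behind the grasp point. The pads swing forward as they close: fully open they stand 13 mm farther back than shut.
Start: joints at [1.086, 0.468, -0.012, 1.603, 0.006, 1.071, -0.056], TCP at [0.278, -0.588, 0.199] pointing down, gripper open.
Joint ranges: [-2.53, 2.53], [-0.31, 2.02], [-1.57, 1.55], [0.28, 2.44], [-1.29, 4.43], [0.15, 1.84], [-2.92, 2.92]. Speed limits (rad/s): [2.57, 2.57, 3.14, 3.14, 3.14, 3.14, 3.14].

### API

Orientations are given as a rotation vector (axis times angle).
In Python, from rig import bot gives the robot as it stands. The module is installed in compiled form; this text tells all that it offers. Calls block until the motion is done:
- bot.movep(position, orientation): joint-space move of the TCP to a pose.
- bot.move_l(position, frame=None, vel=0.15, until_force=None): straight line of the TCP; frame=None keeps the orientation; vel is the mean speed in m/s. With until_force (N) it stops when the force on the tool has changed by that much, and returns True; else False.
- bot.movej(angles): joint-space move.
- bot.command_gripper(opening, force=None): opening from 0.0 (shut) to 1.0 (fully open); force is the grip in N (None keeps the last); returns when the fingers have stopped.
- bot.wait(seconds).
- bot.inverse_kinematics(position, orientation): joint angles nearest the present ones, or None.
- bot.sense(): the state.
- bot.read_camera(name): name is "scene" or "side" or "wrist"; returns the picture (384x512x3 uint8, red, green, blue); there is no depth.
- bot.camera_info(name): a dict with "mtx" (3x3 intrinsics, pixels), "view" (4x4, takes a point from world to camera coordinates). Camera axes: x right, y up, looking along -z (the intrinsics and any distortion apply to the point x, -y, -z); pixel columns grow to the right and rows downward; lengths in m; the calibration is good to about 2 mm. A picture is of the moment at which its call begins: read the wrist's pose just before it. camera_info takes no time and is no camera call; for the wrist camera it gives the pose at the moment of the call.
A pose or a line that the arm cannot do raises bot.MotionError and nothing moves.
- bot.job_done(): hands the job in; it is judged then, once.
The state is a dict: "time": time; "joint_pos": joint angles; "dq": joint speeds; "tau": joint torques, N m; "tcp_pos": TCP position; "eef_rot": TCP orientation; "ft_force": force on the tool from outside, world axes, zero at the start; "wrist_torque": the same for the moment, N m; "gripper_width": opening from 0.0 (shut) to 1.0 (fully open); "grip_force": force on a finger pad.
Only numpy, scipy, OpenCV 4.12 (cv2) and the standard library are available. Lean on these libraries where they do the work, as an engineer would, in place of code of your own. Each camera call takes 0.05 s, during which the arm holds its last target. There are 200 camera calls.

## Working session

There is one attempt and no reset: what is moved stays moved. The work goes in short steps, each a Python script; the robot and the scene stay as the last script left them, time stands still between calls to the robot, and variables do not carry over. Pictures are saved under pics/ and viewed, at most 14 in all, crops included, and the job is handed in when it is done.

```bash
mkdir -p pics
python3 - <<'E'
from rig import bot
import cv2,numpy as np
for n in("scene","side","wrist"):
    i=bot.camera_info(n); im=bot.read_camera(n); cv2.imwrite(f"pics/{n}0.png",im[:,:,::-1]); np.save(f"pics/{n}0.npy",im)
    print(n,i['mtx'].tolist() if hasattr(i['mtx'],'tolist') else i['mtx'],np.round(i['view'],3).tolist(),[k for k in i])
s=bot.sense();print(s, bot.tips_ahead)
a=cv2.imread("pics/scene0.png");b=cv2.imread("pics/side0.png")
E
```

```text
scene [[359.15360517268147, 0.0, 255.65698125944485], [0.0, 359.15360517268147, 194.91793927157798], [0.0, 0.0, 1.0]] [[0.84, 0.543, 0.009, -0.46], [-0.404, 0.612, 0.68, 0.126], [0.363, -0.575, 0.733, -1.443], [0.0, 0.0, 0.0, 1.0]] ['mtx', 'view']
side [[364.35033201088584, 0.0, 260.3659942571014], [0.0, 364.35033201088584, 192.50677764040051], [0.0, 0.0, 1.0]] [[-0.914, -0.406, 0.018, 0.507], [0.322, -0.698, 0.64, -0.24], [-0.247, 0.59, 0.769, -1.101], [0.0, 0.0, 0.0, 1.0]] ['mtx', 'view']
wrist [[331.43019190903976, 0.0, 256.8334306514563], [0.0, 331.43019190903976, 193.57487748102113], [0.0, 0.0, 1.0]] [[0.428, -0.904, -0.001, -0.649], [0.867, 0.411, -0.282, 0.038], [0.256, 0.12, 0.959, -0.378], [0.0, 0.0, 0.0, 1.0]] ['mtx', 'view']
{'time': 0.15, 'joint_pos': array([ 1.08598422,  0.46821485, -0.01159275,  1.60341251,  0.00602369,
        1.07141587, -0.05628907]), 'dq': array([ 7.46102094e-04, -3.18390479e-03, -4.30456870e-05, -2.79265040e-03,
        6.90120193e-04, -5.14127933e-04,  1.14186612e-03]), 'tau': array([ 1.51168865e-04, -5.32793570e+01,  2.11160502e-02, -2.51551312e+01,
        1.14315443e-02,  5.62127098e-03, -2.70761888e-05]), 'tcp_pos': array([ 0.27764839, -0.5871854 ,  0.19863108]), 'eef_rot': array([-3.06395265e+00, -6.87991503e-01,  6.87413690e-04]), 'ft_force': array([-0.16185651,  0.99130212,  0.0039334 ]), 'wrist_torque': array([-0.04812623,  0.04289355, -0.03838035]), 'grip_force': 0.0, 'gripper_width': 1.0017324266467} 0.008
```

View pics/scene0.png

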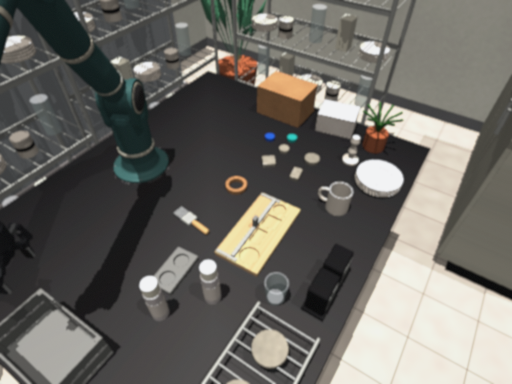

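View pics/side0.png

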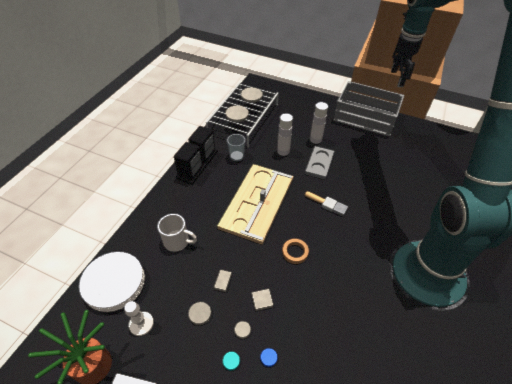

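The scene picture shows these candidates for the blanks, all lying at the far left of the table:
- grey square (268,160)
- small grey disc (284,148)
- large grey disc (312,158)
- oblong (296,173)
- not meant: blue (270,136) and turquoise (292,137) discs, and big round pieces on the rack (270,348)

The jig is at (259,232) with its post at (256,220). The holder is at (176,270), and the capped cans are at (155,298) and (209,280). I'll localise these coarsely from both views.

```bash
cat > h.py <<'E'
from rig import bot
import cv2,numpy as np
from scipy.spatial.transform import Rotation as R
def ray(info,uv):
    M=np.array(info['view']);K=np.array(info['mtx'])
    d=np.linalg.inv(K)@[uv[0],uv[1],1]; d=np.array([d[0],-d[1],-d[2]])
    Rm=M[:3,:3]; return -Rm.T@M[:3,3], Rm.T@d
def onz(info,uv,z):
    o,d=ray(info,uv); return o+d*(z-o[2])/d[2]
def proj(info,p):
    M=np.array(info['view']);K=np.array(info['mtx'])
    c=M[:3,:3]@np.asarray(p)+M[:3,3]; q=K@[c[0],-c[1],-c[2]]; return q[:2]/q[2]
def down(yaw):
    """tool pointing down, tool y (closing line) along world angle yaw"""
    y=np.array([np.cos(yaw),np.sin(yaw),0]); z=np.array([0,0,-1.]); x=np.cross(y,z)
    return R.from_matrix(np.stack([x,y,z],1)).as_rotvec()
E
python3 - <<'E'
from h import *
P={'scene':dict(sq=(268,160),ds=(284,148),dl=(312,158),ob=(296,173),post=(256,218),nest=(259,232),hold=(176,270),capA=(148,283),capB=(207,265),mug=(338,212),tum=(276,300)),
'side':dict(sq=(262,299),ds=(242,329),dl=(200,313),ob=(223,280),post=(262,192),nest=(257,204),hold=(320,161),capA=(321,107),capB=(286,119),mug=(172,248),tum=(236,160))}
Z=dict(sq=.016,ds=.016,dl=.016,ob=.016,post=.069,nest=.018,hold=.018,capA=.168,capB=.168,mug=.09,tum=.085)
for k in Z: print(k,*[onz(bot.camera_info(c),P[c][k],Z[k])[:2].round(3) for c in P])
M=np.array(bot.camera_info('wrist')['view']);s=bot.sense()
T=R.from_rotvec(s['eef_rot']).as_matrix()
print('cam in tool', T.T@(-M[:3,:3].T@M[:3,3]-s['tcp_pos']), 'view dir',T.T@(-M[2,:3]),'right',T.T@M[0,:3])
E
```

```text
sq [0.424 0.284] [0.42  0.292]
ds [0.44  0.384] [0.435 0.39 ]
dl [0.566 0.392] [0.558 0.398]
ob [0.554 0.279] [0.546 0.286]
post [ 0.569 -0.031] [ 0.56  -0.024]
nest [ 0.587 -0.04 ] [ 0.571 -0.008]
hold [ 0.454 -0.3  ] [ 0.44  -0.293]
capA [ 0.5   -0.422] [ 0.496 -0.409]
capB [ 0.591 -0.301] [ 0.587 -0.29 ]
mug [0.786 0.121] [0.702 0.289]
tum [ 0.773 -0.249] [ 0.696 -0.106]
cam in tool [ 0.07105826 -0.00036876 -0.17432493] view dir [-0.28226648  0.00106961  0.95933544] right [ 3.93209443e-04  9.99999423e-01 -9.99255852e-04]
```

```bash
cat >> h.py <<'E'
import pickle
def shot(name,target,yaw=0.,z=.25):
    h=z+.174; s=.071-.294*h
    p=np.array([target[0]+np.sin(yaw)*s,target[1]-np.cos(yaw)*s,z])
    bot.movep(p,down(yaw)); bot.wait(.3)
    info=bot.camera_info('wrist'); im=bot.read_camera('wrist')
    cv2.imwrite(f"pics/{name}.png",im[:,:,::-1]); pickle.dump((info,im),open(f"pics/{name}.pkl","wb"))
    return info,im
E
python3 - <<'E'
from h import *
for n,t in(("hold",(.52,-.33)),("nest",(.57,-.02)),("blank",(.49,.34))):
    try: shot(n,t)
    except bot.MotionError as e: print(n,e)
    s=bot.sense();print(n,s['time'],s['tcp_pos'].round(3),s['joint_pos'].round(2))
a=[cv2.imread(f"pics/{n}.png") for n in("hold","nest","blank")]
cv2.imwrite("pics/m.png",cv2.resize(np.vstack([np.hstack(a[:2]),np.hstack([a[2],a[2]*0])]),(800,600),interpolation=cv2.INTER_AREA))
E
```

```text
hold 1.975 [ 0.52  -0.277  0.25 ] [ 0.72  0.35 -0.37  1.68  0.14  1.13  0.31]
nest 3.525 [0.57  0.033 0.25 ] [ 0.29  0.34 -0.51  1.72  0.18  1.13 -0.27]
blank 5.2583 [0.49  0.393 0.25 ] [-0.27  0.47 -0.64  1.57  0.3   1.2  -0.96]
```

View pics/m.png

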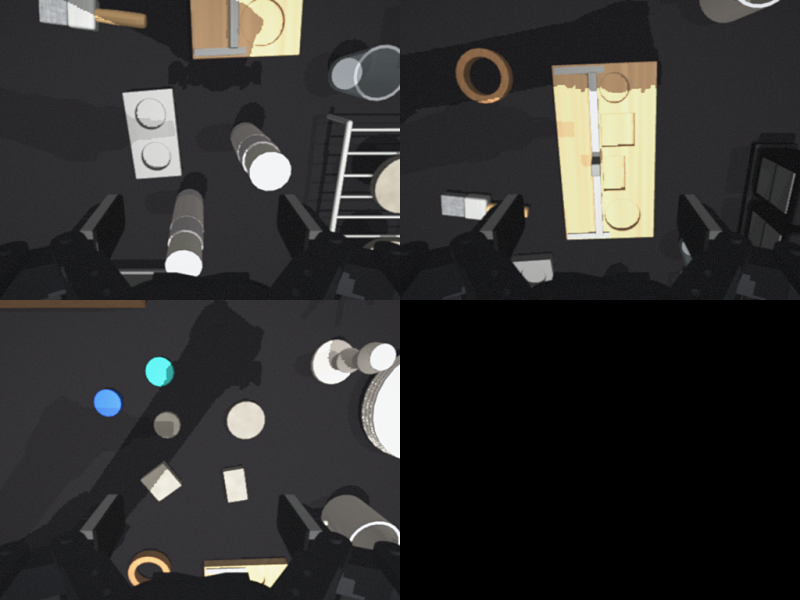

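The wrist views show, in montage pixels:
- jig at (605,150), with pockets from far to near: small disc, square, oblong, large disc
- bar at (594,155) with its post
- holder wells at (151,113) and (156,155)
- caps at (270,170) and (184,262)
- blanks: small disc (167,425), large disc (246,420), square (161,482), oblong (236,485)
- not meant: blue (107,402) and turquoise (160,371) discs

Next I'll check a close crop of the jig and the blanks.

Run:
```python
from h import *
info,im=pickle.load(open("pics/nest.pkl","rb"))
c=cv2.resize(im[70:320,180:350],None,fx=2.4,fy=2.4,interpolation=cv2.INTER_CUBIC)
i2,b=pickle.load(open("pics/blank.pkl","rb"))
d=cv2.resize(b[110:270,100:365],None,fx=1.4,fy=2.4*0+1.4,interpolation=cv2.INTER_CUBIC)
o=np.zeros((600,800,3),np.uint8);o[:,:408]=c[:600,:408];o[:d.shape[0],420:420+d.shape[1]]=d
cv2.imwrite("pics/crop1.png",o[:,:,::-1])
def blobs(im,mask,lo,hi):
    for q in cv2.findContours(mask.astype(np.uint8),cv2.RETR_EXTERNAL,cv2.CHAIN_APPROX_NONE)[0]:
        if lo<cv2.contourArea(q)<hi: yield q
hsv=cv2.cvtColor(b,cv2.COLOR_RGB2HSV)
for q in blobs(b,(hsv[...,2]>75)&(hsv[...,1]<110),300,4000):
    r=cv2.minAreaRect(q);box=np.array([onz(i2,p,.016)[:2] for p in cv2.boxPoints(r)])
    m=cv2.moments(q);print('blank px',(m['m10']/m['m00'],m['m01']/m['m00']),onz(i2,r[0],.016)[:2].round(4),'sides',np.linalg.norm(box[1]-box[0]).round(4),np.linalg.norm(box[2]-box[1]).round(4),'yaw',np.degrees(np.arctan2(*(box[1]-box[0])[::-1])).round(1))
hsv=cv2.cvtColor(im,cv2.COLOR_RGB2HSV)
for q in blobs(im,(hsv[...,0]<35)&(hsv[...,1]>60)&(hsv[...,2]>60),3000,60000):
    r=cv2.minAreaRect(q);box=np.array([onz(info,p,.018)[:2] for p in cv2.boxPoints(r)]);print('nest',r,box.round(4).tolist())
```

```text
blank px (318.9623901836927, 343.88978436070573) [0.5759 0.1004] sides 0.157 0.0681 yaw 2.2
blank px (390.4153138528138, 277.7383658008658) [0.6731 0.2277] sides 0.0247 0.1051 yaw 31.4
blank px (123.17585089141005, 278.0013506212858) [0.312  0.2246] sides 0.1032 0.0252 yaw 50.5
blank px (301.31140551241054, 236.86949901020253) [0.5494 0.2837] sides 0.0367 0.0606 yaw 9.5
blank px (206.14053672316385, 232.81332391713744) [0.4226 0.2896] sides 0.056 0.0526 yaw 37.4
blank px (213.49951858270748, 159.54669747737339) [0.4359 0.3885] sides 0.0406 0.0417 yaw -0.1
blank px (314.41892610313664, 153.54279638490164) [0.5615 0.3959] sides 0.0595 0.0614 yaw -0.1
nest ((264.9173583984375, 192.4381561279297), (225.7213134765625, 135.41343688964844), 88.15238952636719) [[0.496, 0.1201], [0.653, 0.1247], [0.6815, -0.1771], [0.4895, -0.1841]]
nest ((107.0, 96.5), (71.0, 72.0), 90.0) [[0.357, 0.1428], [0.4393, 0.1427], [0.4315, 0.0625], [0.3442, 0.0626]]
```

View pics/crop1.png

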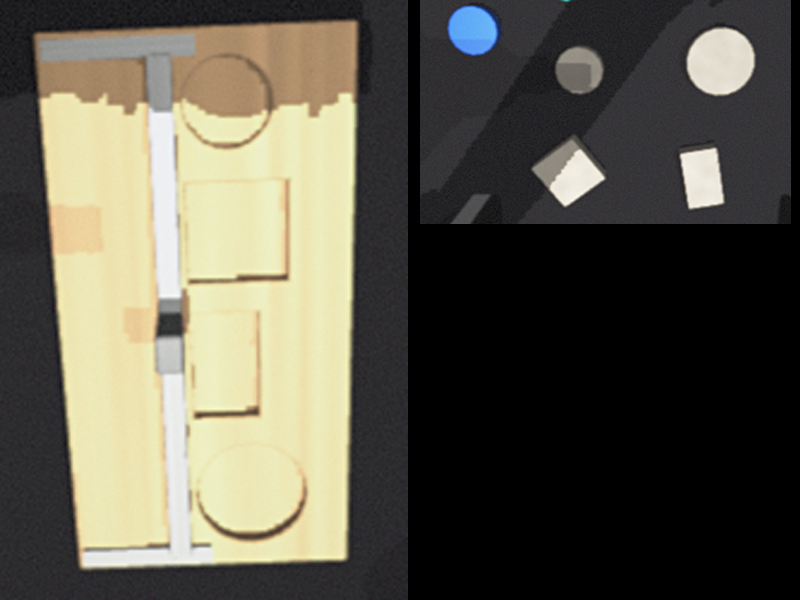

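The crop shows the plate corners at crop pixels (35,35), (357,22), (347,560) and (80,568). The post top is at (169,355). The small disc, square, oblong and large disc pockets run down the far side of the bar. The four grey blanks are confirmed and are distinct from the blue disc. I'll slide the bar back first.

Run:
```python
from h import *
info,im=pickle.load(open("pics/nest.pkl","rb"))
W=lambda u,v,z:onz(info,(180+(u-.5)/2.4,70+(v-.5)/2.4),z)[:2]
C=np.array([W(*p,.018) for p in((35,35),(357,22),(347,560),(80,568))])
print(C.round(4).tolist(),[np.linalg.norm(C[i]-C[i-1]).round(4) for i in range(4)])
y=(C[0]-C[3])+(C[1]-C[2]);yaw=np.arctan2(y[1],y[0])-np.pi/2;print('yaw',yaw,'centre',C.mean(0))
post=W(169,355,.069);print('post',post)
c=C.mean(0);ex=np.array([np.cos(yaw),np.sin(yaw)])
print('post in plate',(post-c)@ex,(post-c)@[-ex[1],ex[0]])
O=down(yaw)
bot.command_gripper(.6,30)
bot.movep([*post,.13],O); bot.move_l([*post,.047],vel=.1)
bot.command_gripper(0,30); s=bot.sense()
print('grip',s['gripper_width'],s['grip_force'],s['tcp_pos'],s['ft_force'])
p=s['tcp_pos'].copy()
r=bot.move_l([*(p[:2]-.055*ex),p[2]],vel=.03,until_force=15)
s=bot.sense();print(r,s['tcp_pos'],(s['tcp_pos']-p)[:2]@ex,s['ft_force'],s['time'])
np.save('nest.npy',[*c,yaw])
```

```text
[[0.4967, 0.1173], [0.6526, 0.1231], [0.6647, -0.1772], [0.507, -0.1825]] [np.float64(0.3), np.float64(0.156), np.float64(0.3005), np.float64(0.1578)]
yaw 0.037316738219377754 centre [ 0.58025477 -0.02984959]
post [ 0.56173787 -0.029104  ]
post in plate -0.01847619135908793 0.001435904198970161
grip -0.0023179155266821014 0.0 [ 0.5617742  -0.0291375   0.04707904] [ 0.32862353  0.07056154 -0.97309264]
False [ 0.50693509 -0.03115279  0.04707175] -0.054876120607949545 [-0.30348246  0.04617588 -0.81936325] 10.825
```

The plate's measured sides, 300 and 156–158 mm, match the given sizes, but the grip closed on nothing. I'll look at what happened.

Run:
```python
from h import *
s=bot.sense();bot.move_l([*s['tcp_pos'][:2],.13]);bot.command_gripper(.6)
info,im=shot("nest2",(.57,-.02),yaw=.0373,z=.2)
sc=bot.read_camera('scene');
print(proj(info,[.5617,-.029,.069]),proj(info,[.5803,-.0298,.018]))
o=np.hstack([cv2.resize(im[:,130:390],(406,600)),cv2.resize(sc[180:290,210:310],(390,429)).__array__() if 0 else cv2.copyMakeBorder(cv2.resize(sc[180:290,210:310],(390,429)),0,171,0,0,0)])
cv2.imwrite("pics/crop2.png",o[:,:,::-1]);print(bot.sense()['time'])
```

```text
[249.89129038 221.58893587] [267.30929529 206.41443377]
12.9667
```

View pics/crop2.png

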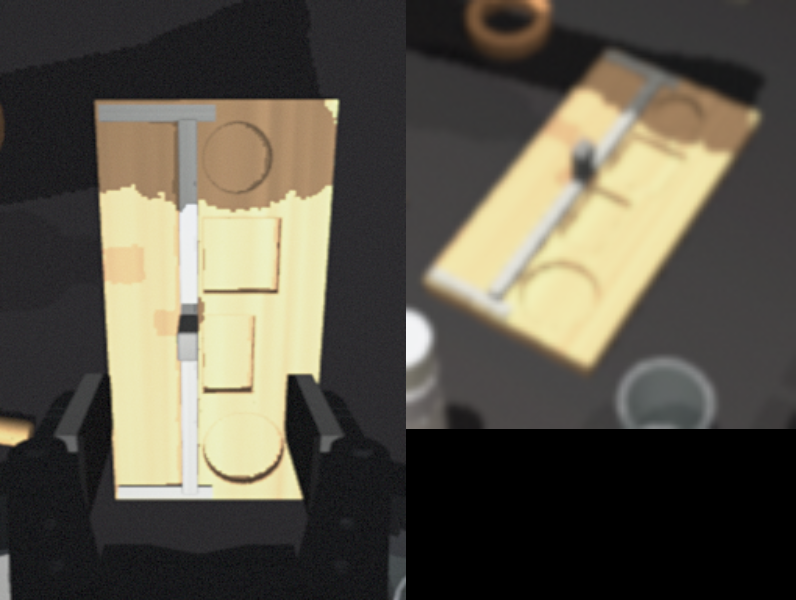

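The bar hasn't moved. The post shows as a grey patch at (188,345) with a dark patch at (188,323) above it. I'll triangulate both to find out which is the top.

Run:
```python
from h import *
def tri(L):
    A=np.zeros((3,3));b=np.zeros(3)
    for i,uv in L:
        o,d=ray(i,uv);d=d/np.linalg.norm(d);Q=np.eye(3)-np.outer(d,d);A+=Q;b+=Q@o
    p=np.linalg.solve(A,b);return p.round(4),[np.round(np.array(uv)-proj(i,p),1).tolist() for i,uv in L]
n1=pickle.load(open("pics/nest.pkl","rb"))[0];n2=pickle.load(open("pics/nest2.pkl","rb"))[0];sc=bot.camera_info('scene')
print('grey',tri([(n1,(250.4,217.9)),(n2,(250.3,220.8)),(sc,(255.1,217.9))]))
print('dark',tri([(n1,(250.6,202.3)),(n2,(250.3,206.7)),(sc,(255.9,222.3))]))
print('dark-top',tri([(n1,(250.6,202.3)),(n2,(250.3,206.7)),(sc,(255.1,217.9))]))
for z in(.029,.069):print([proj(n2,[.5617-.0015*0,y,z]).round(1)*1.5625-[203,0] for y in(-.02,-.04)])
bot.command_gripper(0,30);bot.movep([.5617,-.0291,.12],down(.0373))
a=bot.read_camera('side');b=bot.read_camera('scene')
cr=lambda im,x,y:cv2.resize(im[y-60:y+60,x-60:x+60],(396,396),interpolation=cv2.INTER_CUBIC)
cv2.imwrite("pics/crop3.png",np.hstack([cr(a,262,180),cr(b,256,205)])[:,:,::-1])
```

```text
grey (array([ 0.5627, -0.0299,  0.0651]), [[-0.7, 0.8], [-0.7, -0.2], [0.5, 0.1]])
dark (array([ 0.5621, -0.0232,  0.0345]), [[-0.4, -1.1], [-0.9, 1.8], [0.4, 0.1]])
dark-top (array([ 0.5605, -0.0187,  0.0506]), [[1.2, -1.7], [0.8, 1.0], [-0.7, -0.2]])
[array([189.1875 , 313.28125]), array([188.25   , 340.15625])]
[array([187.9375, 332.8125]), array([187. , 362.5])]
```

View pics/crop3.png

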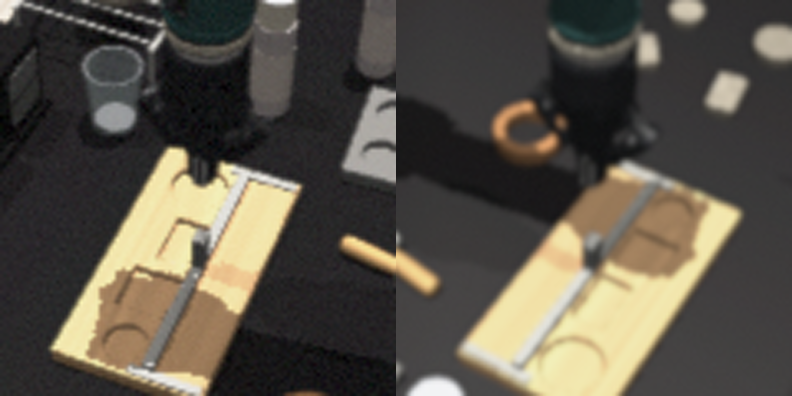

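The grey patch is the post top, and the fingers appear above it at side crop (200,180). I'll check the tip projection and feel for the post top with the closed fingers.

Run:
```python
from h import *
s=bot.sense();t=s['tcp_pos']-[0,0,.008]
print(s['tcp_pos'],[(c,proj(bot.camera_info(c),t).round(1)) for c in('side','scene')],'seen side',(262.6,174.5),'scene',(256-60+590/3.3-120,145+180/3.3))
r=bot.move_l([*s['tcp_pos'][:2],.06],vel=.03,until_force=5);s=bot.sense();print(r,s['tcp_pos'],s['ft_force'],s['gripper_width'],s['time'])
```

```text
[ 0.56318784 -0.02749251  0.12164971] [('side', array([262., 182.])), ('scene', array([255.2, 207.6]))] seen side (262.6, 174.5) scene (254.7878787878788, 199.54545454545456)
False [ 0.56328536 -0.02748838  0.0601424 ] [ 0.8329827   0.66425957 -0.11420625] 0.001956169752436202 16.2167
```

Run:
```python
from h import *
s=bot.sense()
r=bot.move_l([*s['tcp_pos'][:2],.03],vel=.03,until_force=5);s=bot.sense();print(r,s['tcp_pos'],s['ft_force'],s['gripper_width'],s['time'])
a=bot.read_camera('side');b=bot.read_camera('scene')
cr=lambda im,x,y:cv2.resize(im[y-40:y+40,x-40:x+40],(396,396),interpolation=cv2.INTER_CUBIC)
cv2.imwrite("pics/crop4.png",np.hstack([cr(a,262,190),cr(b,256,215)])[:,:,::-1])
```

```text
True [ 0.56362788 -0.02748173  0.0372274 ] [-0.40347092  0.31374254  5.61212653] -0.0025161444490545636 16.9583
```

View pics/crop4.png

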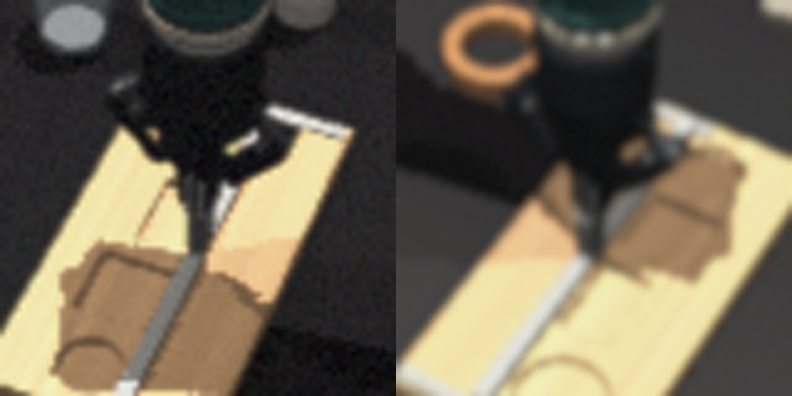

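The contact height is ambiguous: bar top or post top. In the earlier pictures the fingertips looked about 25–30 mm higher than the model says. I'll touch bare plate, whose top is at z = 0.018, to calibrate the tip height.

Run:
```python
from h import *
s=bot.sense();p=s['tcp_pos'];bot.move_l([*p[:2],.11])
c=np.load('nest.npy');ex=np.array([np.cos(c[2]),np.sin(c[2])]);ey=np.array([-ex[1],ex[0]])
q=c[:2]-.05*ex-.05*ey
bot.move_l([*q,.11]);r=bot.move_l([*q,.0],vel=.03,until_force=5);s=bot.sense()
print(r,s['tcp_pos'],q,s['ft_force'],s['time'],s['joint_pos'].round(3))
print({c:proj(bot.camera_info(c),[*s['tcp_pos'][:2],.018]).round(1) for c in('side','scene')})
a=bot.read_camera('side');b=bot.read_camera('scene')
cr=lambda im,x,y:cv2.resize(im[y-40:y+40,x-40:x+40],(396,396),interpolation=cv2.INTER_CUBIC)
cv2.imwrite("pics/crop5.png",np.hstack([cr(a,262,190),cr(b,256,215)])[:,:,::-1])
bot.move_l([*q,.11])
```

```text
False [ 5.32204444e-01 -8.16956221e-02  6.93086872e-05] [ 0.53215498 -0.08168019] [-0.27873749  0.60277365 -0.45095736] 22.0833 [ 0.465  0.637 -0.475  1.972  0.471  0.644 -0.276]
{'side': array([275.8, 192.4]), 'scene': array([238.2, 233. ])}
```

View pics/crop5.png

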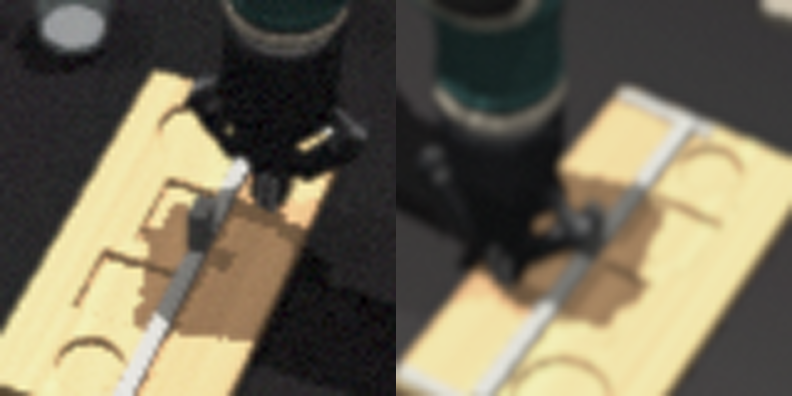

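With the TCP at z = 0 there's still no contact, so the real tips stand about 32 mm above the reported TCP (contact at 0.037 was the post top at 0.069). I'll confirm by touching the plate, then grasp accordingly.

Run:
```python
from h import *
c=np.load('nest.npy');ex=np.array([np.cos(c[2]),np.sin(c[2])]);ey=np.array([-ex[1],ex[0]])
q=c[:2]-.05*ex-.05*ey
bot.move_l([*q,.005],vel=.2);r=bot.move_l([*q,-.03],vel=.03,until_force=5);s=bot.sense()
print('plate touch',r,s['tcp_pos'],s['ft_force'],s['time'])
bot.move_l([*q,.06],vel=.2)
if r: 
    d=.018-s['tcp_pos'][2]   # tip z = tcp z + d
    print('d',d)
    post=np.array([.562,-.0295]);bot.command_gripper(.6,30)
    bot.move_l([*post,.06],vel=.2)
    bot.move_l([*post,.043-d],vel=.1)
    bot.command_gripper(0,30);s=bot.sense();p=s['tcp_pos'].copy()
    print('grip',s['gripper_width']*.085,s['grip_force'],p)
    if s['gripper_width']>.1:
        f0=s['ft_force']
        r=bot.move_l([*(p[:2]-.055*ex),p[2]],vel=.03,until_force=15)
        s=bot.sense();print(r,s['tcp_pos'],(s['tcp_pos']-p)[:2]@ex,s['ft_force']-f0,s['time'])
```

```text
plate touch True [ 0.53215834 -0.08171278 -0.01379883] [-1.57679332 -0.06859613  7.53546188] 24.45
d 0.03179883373875288
grip 0.013358643495353692 32.532641887664795 [ 0.56262923 -0.02955011  0.0119072 ]
True [ 0.51775246 -0.03115028  0.01190251] -0.044905225524189345 [ 0.93483299  1.3692947  -2.25477071] 28.4167
```

The bar slid back 45 mm to its stop, and the tip offset is confirmed at +32 mm. Next I'll release and take fresh views of the jig and the caps.

Run:
```python
from h import *
p=bot.sense()['tcp_pos'];bot.command_gripper(.6);bot.move_l([*p[:2],.08],vel=.2);bot.command_gripper(1)
i1,n=shot("nest3",(.585,-.03),yaw=.0373,z=.17)
i2,h=shot("caps",(.53,-.36),yaw=0,z=.26)
ih,hh=pickle.load(open("pics/hold.pkl","rb"))
def blobs(mask,lo,hi):
    return [q for q in cv2.findContours(mask.astype(np.uint8),cv2.RETR_EXTERNAL,cv2.CHAIN_APPROX_NONE)[0] if lo<cv2.contourArea(q)<hi]
for nm,i,im in(('hold',ih,hh),('caps',i2,h)):
    g=im.min(2)
    for q in blobs(g>225,400,6000):
        (e,ax,an)=cv2.fitEllipse(q);w=onz(i,e,.168);b=cv2.boundingRect(q)
        print(nm,'cap',np.round(e,1),np.round(ax,1),b,w.round(4), 'width mm',1e3*(onz(i,(b[0]+b[2],e[1]),.168)[0]-onz(i,(b[0],e[1]),.168)[0]).round(4))
    hsv=cv2.cvtColor(im,cv2.COLOR_RGB2HSV)
    for q in blobs((hsv[...,2]>95)&(hsv[...,1]<50),3000,12000):
        r=cv2.minAreaRect(q);box=np.array([onz(i,p,.018)[:2] for p in cv2.boxPoints(r)])
        print(nm,'holder?',r,box.round(4).tolist(),[np.linalg.norm(box[k]-box[k-1]).round(4) for k in range(4)])
print(bot.sense()['time'])
a=cv2.resize(n[:,120:400],(437,600));b=cv2.resize(hh[95:245,140:240],(360,540));o=np.zeros((600,800,3),np.uint8);o[:,:437]=a;o[:540,440:800]=b
cv2.imwrite("pics/crop6.png",o[:,:,::-1])
```

```text
hold cap [235.1 336.5] [30. 48.] (212, 321, 46, 32) [ 0.4988 -0.4183  0.168 ] width mm 42.5
hold cap [345.5 218.8] [46.8 52. ] (320, 195, 52, 49) [ 0.592  -0.3026  0.168 ] width mm 42.8
hold cap [464.6 237.4] [ 77.3 130.4] (425, 156, 87, 140) [ 0.693  -0.3192  0.168 ] width mm 72.9
hold cap [101.7  21.5] [23.  37.6] (88, 5, 31, 31) [ 0.4106 -0.1554  0.168 ] width mm 21.7
hold holder? ((239.5331573486328, 300.2239990234375), (48.37295913696289, 103.02090454101562), 6.842772960662842) [[0.4483, -0.5643], [0.4716, -0.3985], [0.536, -0.4071], [0.5194, -0.5747]] [np.float64(0.0719), np.float64(0.1674), np.float64(0.065), np.float64(0.1684)]
hold holder? ((331.30712890625, 202.20053100585938), (93.7054443359375, 54.40961456298828), 49.08561706542969) [[0.5483, -0.3132], [0.5979, -0.268], [0.6832, -0.3609], [0.6331, -0.4123]] [np.float64(0.1304), np.float64(0.0672), np.float64(0.1261), np.float64(0.0718)]
hold holder? ((194.26219177246094, 171.35975646972656), (114.296630859375, 64.71287536621094), 83.6598129272461) [[0.3979, -0.2308], [0.4752, -0.2225], [0.4871, -0.3675], [0.4018, -0.3776]
[... 1026 characters left out ...]
.5477, -0.3139], [0.594, -0.2661], [0.6748, -0.342], [0.6289, -0.3949]] [np.float64(0.1147), np.float64(0.0665), np.float64(0.1108), np.float64(0.0701)]
caps holder? ((186.01829528808594, 149.66464233398438), (115.9531021118164, 64.6024398803711), 83.6598129272461) [[0.3978, -0.2305], [0.4754, -0.2222], [0.4871, -0.3673], [0.4015, -0.3775]] [np.float64(0.147), np.float64(0.0781), np.float64(0.1456), np.float64(0.0862)]
caps holder? ((464.85528564453125, 72.13226318359375), (67.09545135498047, 98.19426727294922), 61.60697937011719) [[0.7044, -0.1965], [0.7958, -0.1468], [0.8465, -0.2099], [0.7525, -0.2645]] [np.float64(0.0834), np.float64(0.1041), np.float64(0.0809), np.float64(0.1087)]
32.25
```

View pics/crop6.png

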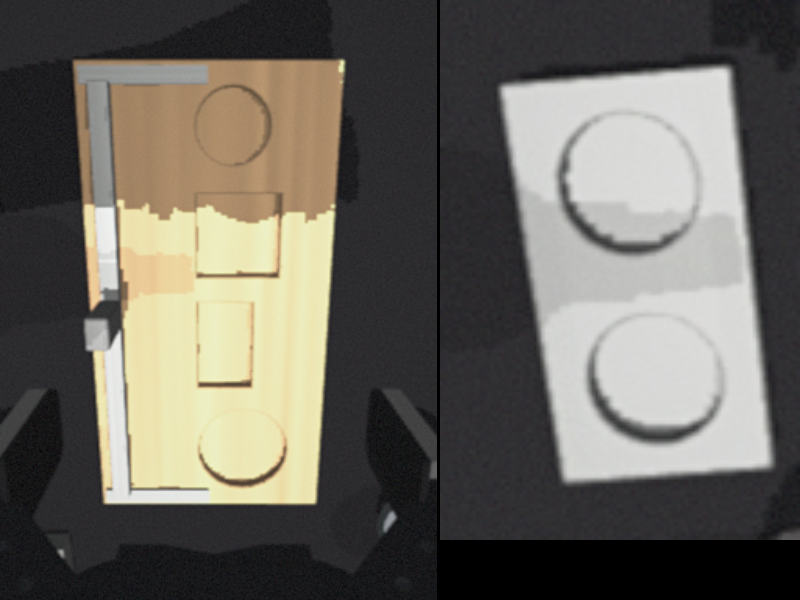

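The left crop shows the bar back at x≈100–120, with the pockets clear at centres (232,125), (238,235), (225,344) and (242,447). The right crop shows the holder wells at (630,181) and (656,378). I'll convert these to world points and check them against the sizes.

Run:
```python
from h import *
def run(pk,off,sc,corn,feats,z=.018):
    info=pickle.load(open(f"pics/{pk}.pkl","rb"))[0]
    W=lambda u,v:onz(info,(off[0]+(u+.5)/sc-.5,off[1]+(v+.5)/sc-.5),z)[:2]
    C=np.array([W(*p) for p in corn]);y=(C[0]-C[3])+(C[1]-C[2]);yaw=np.arctan2(-y[0],y[1])
    c=C.mean(0);Rm=np.array([[np.cos(yaw),np.sin(yaw)],[-np.sin(yaw),np.cos(yaw)]])
    print(pk,'c',c.round(4),'yaw',yaw.round(4),'sides',[np.linalg.norm(C[i]-C[i-1]).round(4) for i in range(4)])
    for n,(a,b,t,d) in feats.items():
        m=((a+b)/2,(t+d)/2);l,r,u,w=W(a,m[1]),W(b,m[1]),W(m[0],t),W(m[0],d)
        P=np.array([Rm@(q-c) for q in(l,r,u,w)]);ce=np.array([P[:2,0].mean(),P[2:,1].mean()])
        print(n,'w',(P[1,0]-P[0,0]).round(4),'h',(P[2,1]-P[3,1]).round(4),'plate',ce.round(4),'near',P[0,0].round(4),'world',(c+Rm.T@ce).round(4))
sh={'ds':0,'sq':1,'ob':2,'dl':3}
run('nest',(180,70),2.4,[(35,35),(357,22),(347,560),(80,568)],dict(ds=(181,272,54,147),sq=(184,289,179,281),ob=(192,260,310,415),dl=(196,306,443,538)))
run('nest2',(130,0),1.5625,[(95,100),(339,100),(303,499),(116,499)],dict(ds=(203,271,122,193),sq=(204,280,217,292),ob=(203,254,315,391),dl=(204,283,412,482)))
run('nest3',(120,0),1.5625,[(74,60),(344,60),(317,503),(104,503)],dict(ds=(194,271,85,166),sq=(196,281,193,277),ob=(197,253,301,386),dl=(198,286,409,486)))
run('hold',(140,95),3.6,[(60,85),(291,67),(334,466),(123,482)],dict(h0=(118,262,111,254),h1=(148,284,313,442)))
```

```text
nest c [ 0.5801 -0.0297] yaw 0.0372 sides [np.float64(0.2999), np.float64(0.156), np.float64(0.3004), np.float64(0.1578)]
ds w 0.0451 h 0.0448 plate [0.0141 0.1153] near -0.0084 world [0.59  0.086]
sq w 0.0545 h 0.0539 plate [0.0178 0.0496] near -0.0095 world [0.5961 0.0205]
ob w 0.0371 h 0.0612 plate [ 0.0106 -0.0238] near -0.008 world [ 0.5916 -0.0531]
dl w 0.063 h 0.0612 plate [ 0.023  -0.1027] near -0.0085 world [ 0.607  -0.1316]
nest2 c [ 0.5788 -0.0293] yaw 0.0266 sides [np.float64(0.3006), np.float64(0.1565), np.float64(0.3004), np.float64(0.1507)]
ds w 0.0449 h 0.0452 plate [0.014  0.1144] near -0.0085 world [0.5897 0.0854]
sq w 0.0529 h 0.053 plate [0.0195 0.0493] near -0.007 world [0.5969 0.0205]
ob w 0.0376 h 0.0601 plate [ 0.012  -0.0245] near -0.0068 world [ 0.5914 -0.0535]
dl w 0.0616 h 0.062 plate [ 0.0258 -0.103 ] near -0.005 world [ 0.6073 -0.1317]
nest3 c [ 0.5802 -0.0291] yaw 0.0381 sides [np.float64(0.3002), np.float64(0.1554), np.float64(0.2999), np.float64(0.1575)]
ds w 0.0458 h 0.0457 plate [0.0139 0.1138] near -0.009 world [0.5898 0.0852]
sq w 0.0536 h 0.0532 plate [0.0183 0.0483] near -0.0085 world [0.5967 0.0199]
ob w 0.0376 h 0.0609 plate [ 0.0101 -0.0249] near -0.0086 world [ 0.5913 -0.0536]
dl w 0.0628 h 0.0625 plate [ 0.0227 -0.1041] near -0.0087 world [ 0.6069 -0.1322]
hold c [ 0.4425 -0.299 ] yaw 0.0771 sides [np.float64(0.1425), np.float64(0.0773), np.float64(0.1421), np.float64(0.0777)]
h0 w 0.0489 h 0.0483 plate [0.0002 0.0353] near -0.0242 world [ 0.44   -0.2638]
h1 w 0.0484 h 0.0479 plate [ 0.0002 -0.0345] near -0.024 world [ 0.4454 -0.3333]
```

Everything matches the stated sizes: pocket widths 45/53/37/63 mm, well spacing 70 mm, holder 142×77 mm, cap width 43–44 mm. I'll do the caps now.

```bash
cat >> h.py <<'E'
PK=dict(ds=(.5898,.0855),sq=(.5965,.0203),ob=(.5914,-.0534),dl=(.607,-.1319)); NY=.0375
E
cat > caps.py <<'E'
from h import *
O=down(0.)
for n,src,dst in(('A',(.498,-.4205),(.4454,-.3333)),('B',(.592,-.3027),(.440,-.2638))):
    bot.command_gripper(.72,25)
    bot.movep([*src,.175],O);bot.move_l([*src,.1087],vel=.12)
    bot.command_gripper(0,25);s=bot.sense();w=s['gripper_width']*.085;print(n,'width',w,s['grip_force'],s['tcp_pos'].round(4))
    if not .038<w<.050: print('bad');break
    bot.move_l([*src,.18],vel=.15)
    bot.move_l([*dst,.18],vel=.25);bot.move_l([*dst,.012],vel=.2)
    r=bot.move_l([*dst,-.0135],vel=.03,until_force=4);s=bot.sense();print('placed',r,s['tcp_pos'].round(4),s['ft_force'].round(1))
    if s['tcp_pos'][2]>-.009: print('not seated');break
    bot.command_gripper(.66);bot.move_l([*dst,.08],vel=.2)
print(bot.sense()['time'])
E
python3 caps.py
```

```text
A width 0.04367377104890347 25.822806243195373 [ 0.4989 -0.4211  0.1102]
placed True [ 0.4451 -0.3331 -0.0119] [-0.8  0.5  6.1]
B width 0.04277085953329459 25.73453615186736 [ 0.5928 -0.303   0.11  ]
placed True [ 0.4396 -0.2636 -0.0121] [-1.1  0.2  4.8]
44.075
```

Both caps are seated, with a drop of 122 mm as expected. Next is a fresh measurement of the blanks, with the camera directly above them.

```bash
cat > find.py <<'E'
from h import *
def find(cx=.49,cy=.34,z=.22,name='b'):
    bot.movep([cx,cy-.071,z],down(0.));bot.wait(.2)
    i=bot.camera_info('wrist');im=bot.read_camera('wrist');cv2.imwrite(f'pics/{name}.png',im[:,:,::-1])
    hsv=cv2.cvtColor(im,cv2.COLOR_RGB2HSV);m=((hsv[...,2]>75)&(hsv[...,1]<110)).astype(np.uint8)
    out={}
    for q in cv2.findContours(m,cv2.RETR_EXTERNAL,cv2.CHAIN_APPROX_NONE)[0]:
        if not 300<cv2.contourArea(q)<8000: continue
        w=np.array([onz(i,p[0],.016)[:2] for p in q]).astype(np.float32)
        r=cv2.minAreaRect(w*1000);a,b=r[1];fill=cv2.contourArea(w*1000)/(a*b)
        if max(a,b)>75 or min(a,b)<28 or r[0][1]<180: continue
        circ=fill<.88; L,S=max(a,b),min(a,b)
        n=('dl' if L>51 else 'ds') if circ else ('ob' if L/S>1.35 else 'sq')
        ang=r[2] if a<b else r[2]-90   # direction of short side
        ang=(ang+90)%180-90
        if n=='sq': ang=(ang+45)%90-45
        out[n]=(r[0][0]/1e3,r[0][1]/1e3,np.radians(ang)); print(n,np.round(out[n],4),'size',round(a,1),round(b,1),'fill',round(fill,2))
    return out
if __name__=='__main__':
    find(); print(bot.sense()['time'])
E
python3 find.py
```

```text
ob [0.5494 0.2829 0.1706] size 36.7 60.2 fill 0.95
sq [0.4215 0.2889 0.6413] size 53.0 51.0 fill 0.95
ds [0.4357 0.3876 1.5085] size 42.9 43.2 fill 0.78
dl [0.5617 0.3951 1.5697] size 59.5 60.2 fill 0.79
46.3167
```

View pics/b.png

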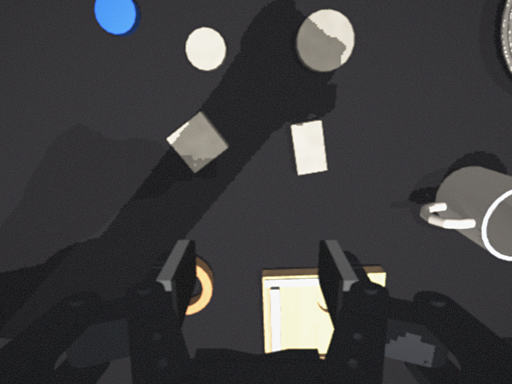

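The picture shows the small disc at (205,48), large disc at (325,40), square at (198,142) and oblong at (309,147). The blue disc at (116,12) is excluded, and the sizes agree. I'll pick and place the large disc first, using a feeling routine.

```bash
cat > pp.py <<'E'
from find import *
W=dict(dl=.060,ob=.034,sq=.050,ds=.042)
drop=lambda w:(w/2)**2/(2*.076)
def pick(n,x,y,a):
    if n in('dl','ds'): a=NY
    w=W[n]; wo=min(w+.016,.083); O=down(a)
    bot.command_gripper(wo/.085,40)
    bot.movep([x,y,.06],O); bot.move_l([x,y,-.02],vel=.2)
    r=bot.move_l([x,y,-.05],vel=.03,until_force=4); z0=bot.sense()['tcp_pos'][2]
    z=z0+.0095+drop(wo)-drop(w)
    bot.move_l([x,y,z],vel=.1); bot.command_gripper(0,40)
    s=bot.sense(); g=s['gripper_width']*.085
    print(n,'touch',r,round(z0,4),'width',round(g,4),'force',round(s['grip_force'],1),'tcp',s['tcp_pos'].round(4))
    return s['tcp_pos'][2], abs(g-w)<.006
def place(n,zp):
    x,y=PK[n];O=down(NY);s=bot.sense();p=s['tcp_pos']
    bot.move_l([*p[:2],.09],vel=.2); bot.movep([x,y,.09],O); bot.move_l([x,y,zp+.022],vel=.2); bot.wait(.2)
    seat=zp+.010
    offs=[(0,0)]+[(r*np.cos(t),r*np.sin(t)) for r in(.0012,.0024) for t in np.arange(0,6.2,np.pi/3)]
    for dx,dy in offs:
        bot.move_l([x+dx,y+dy,zp+.0195],vel=.1)
        r=bot.move_l([x+dx,y+dy,seat],vel=.025,until_force=5); s=bot.sense()
        h=s['tcp_pos'][2]-seat
        print(' try',round(dx,4),round(dy,4),'above seat',round(h,4),s['ft_force'].round(1))
        if h<.0025: break
    else: return False
    bot.command_gripper(min(s['gripper_width']+.14,1),40)
    bot.move_l([s['tcp_pos'][0],s['tcp_pos'][1],.08],vel=.2)
    return True
def do(n,t):
    z,ok=pick(n,*t)
    if not ok: print('bad grip'); return False
    ok=place(n,z); print(n,ok,bot.sense()['time']); return ok
E
python3 - <<'E'
from pp import *
do('dl',(.5617,.3951,0))
E
```

```text
dl touch True -0.0415 width 0.0577 force 42.6 tcp [ 0.5618  0.3951 -0.0281]
 try 0 0 above seat -0.0001 [-1.4 -0.3  4.1]
dl True 54.4417
```

Run:
```python
from pp import *
b=find(name='b2')
for n in('sq','ds','ob'):
    if n not in b: print('missing',n); break
    if not do(n,b[n]): break
    b=find(name='b3'+n)
```

```text
sq [0.4216 0.2889 0.6444] size 52.6 51.2 fill 0.95
ob [0.5328 0.3039 0.1759] size 36.6 59.6 fill 0.93
ds [0.4357 0.3873 1.5691] size 41.8 43.4 fill 0.79
sq touch True -0.0385 width 0.0484 force 41.5 tcp [ 0.4215  0.2887 -0.0261]
 try 0 0 above seat 0.0 [-0.5 -0.2  5.1]
sq True 63.3667
ob [0.5329 0.3038 0.1722] size 36.8 59.8 fill 0.94
ds [0.4355 0.3873 1.3813] size 43.1 43.6 fill 0.78
ds touch True -0.0365 width 0.0397 force 39.6 tcp [ 0.4356  0.3872 -0.0241]
 try 0 0 above seat 0.0 [ 0.2 -0.3  5.1]
ds True 71.9667
missing ob
```

View pics/b3ds.png

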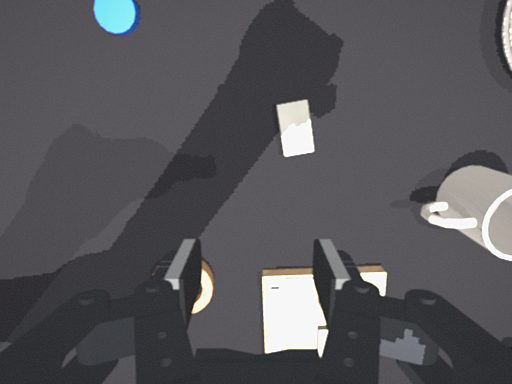

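The oblong was knocked aside earlier and now sits at (295,128), matching (0.533, 0.304). The brighter exposure merged the mask with the table. I'll pick it there, then check the jig.

Run:
```python
from pp import *
do('ob',(.5329,.3038,.172))
bot.command_gripper(1)
i1,n=shot("nest4",(.585,-.03),yaw=.0373,z=.17)
sc=bot.read_camera('scene')
a=cv2.resize(n[:,120:400],(437,600));o=np.zeros((600,800,3),np.uint8);o[:,:437]=a
o[:360,440:]=cv2.resize(sc[210:340,130:260],(360,360))
cv2.imwrite("pics/crop7.png",o[:,:,::-1]);print(bot.sense()['time'])
```

```text
ob touch True -0.0348 width 0.0322 force 40.1 tcp [ 0.533   0.3038 -0.023 ]
 try 0 0 above seat -0.0 [-0.8 -0.4  4.9]
ob True 80.2917
81.675
```

View pics/crop7.png

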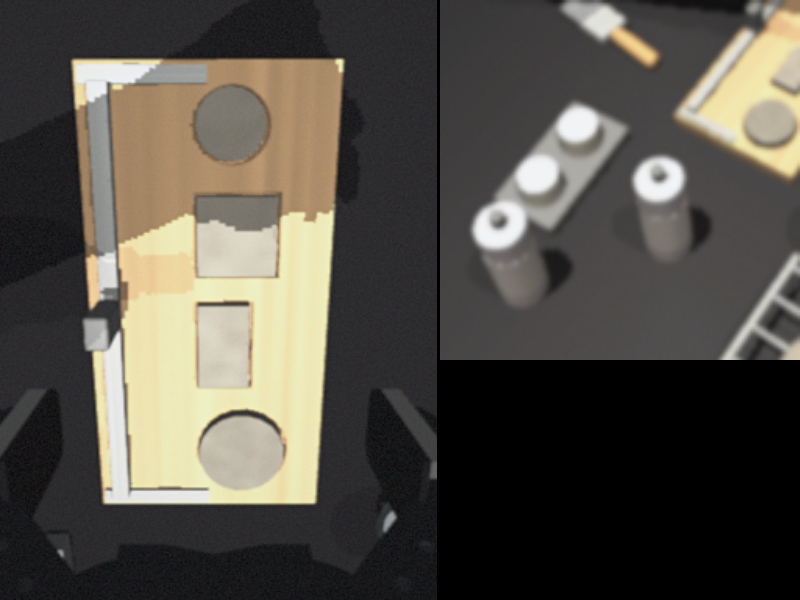

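All four blanks lie in their pockets at (232,125), (237,235), (224,345) and (242,452). Both caps stand in the holder and both cans are standing. I'll press each blank lightly to check its height (top 26 mm), then close the clamp.

Run:
```python
from h import *
O=down(NY);ex=np.array([np.cos(NY),np.sin(NY)])
bot.command_gripper(0,30)
hs=[]
for n in('ds','sq','ob','dl'):
    x,y=PK[n];bot.movep([x,y,.03],O);r=bot.move_l([x,y,-.014],vel=.03,until_force=5);z=bot.sense()['tcp_pos'][2]+.0318
    print(n,r,'top z',round(z,4));hs.append(z);bot.move_l([x,y,.05],vel=.2)
if max(hs)<.0285:
    p=np.array([.5178,-.0312]);bot.command_gripper(.5,30);bot.movep([*p,.07],O);bot.move_l([*p,.012],vel=.12)
    bot.command_gripper(0,40);s=bot.sense();q=s['tcp_pos'].copy();print('post width',s['gripper_width']*.085,q)
    r=bot.move_l([*(q[:2]+.040*ex),q[2]],vel=.03,until_force=25);s=bot.sense()
    print(r,(s['tcp_pos']-q)[:2]@ex,s['ft_force'][:2]@ex)
    if not r:
        f0=s['ft_force'][:2]@ex
        r=bot.move_l([*(q[:2]+.058*ex),q[2]],vel=.008,until_force=14)
        for k in range(4):
            s=bot.sense();print(r,'travel',((s['tcp_pos']-q)[:2]@ex).round(4),'force',(s['ft_force'][:2]@ex).round(1));bot.wait(.2)
print(bot.sense()['time'])
```

```text
ds True top z 0.026
sq True top z 0.0261
ob True top z 0.0261
dl True top z 0.026
post width 0.013070129280101154 [ 0.51829479 -0.03127147  0.01280161]
False 0.039638397345352086 -4.773184894506283
True travel 0.0509 force -1.1
True travel 0.0509 force -0.8
True travel 0.0509 force -1.5
True travel 0.0509 force -1.0
96.4333
```

The bar met the blanks and then the arm relaxed. I'll press on in small position steps until the force holds at about 15 N.

Run:
```python
from h import *
ex=np.array([np.cos(NY),np.sin(NY)]);q=np.array([.51829479,-.03127147,.0128])
p=bot.sense()['tcp_pos'].copy();F=[]
for k in range(1,13):
    bot.move_l([*(p[:2]+.0003*k*ex),p[2]],vel=.005);bot.wait(.1);s=bot.sense();f=-(s['ft_force'][:2]@ex)
    F.append((round(((s['tcp_pos']-q)[:2]@ex)*1e3,2),round(f,1)))
    if f>15: break
for _ in range(3):
    bot.wait(.2);s=bot.sense();F.append(('hold',round(-(s['ft_force'][:2]@ex),1)))
print(F,s['time'])
```

```text
[(np.float64(50.74), np.float64(5.3)), (np.float64(50.7), np.float64(5.9)), (np.float64(50.74), np.float64(6.7)), (np.float64(50.69), np.float64(7.4)), (np.float64(50.67), np.float64(8.8)), (np.float64(50.65), np.float64(9.6)), (np.float64(50.64), np.float64(11.1)), (np.float64(50.65), np.float64(11.9)), (np.float64(50.61), np.float64(12.3)), (np.float64(50.61), np.float64(13.4)), (np.float64(50.59), np.float64(13.2)), (np.float64(50.57), np.float64(15.3)), ('hold', np.float64(14.7)), ('hold', np.float64(14.6)), ('hold', np.float64(15.4))] 101.55
```

It held firmly at about 15 N. I'll ease off, release, withdraw and take a last look.

Run:
```python
from h import *
ex=np.array([np.cos(NY),np.sin(NY)]);q=np.array([.51829479,-.03127147,.0128])
p=bot.sense()['tcp_pos'].copy();t=p[:2]+.0005*ex
bot.move_l([*t,p[2]],vel=.005);bot.wait(.2);print('force',-(bot.sense()['ft_force'][:2]@ex))
bot.command_gripper(.5);bot.move_l([*t,.10],vel=.15);bot.command_gripper(1)
i1,n=shot("nest5",(.585,-.03),yaw=.0373,z=.17)
sc=bot.read_camera('scene')
a=cv2.resize(n[:,120:400],(437,600));o=np.zeros((600,800,3),np.uint8);o[:,:437]=a
o[:360,440:]=cv2.resize(sc[210:340,130:260],(360,360))
cv2.imwrite("pics/crop8.png",o[:,:,::-1]);s=bot.sense();print(s['time'],s['ft_force'])
```

```text
force 4.100631585925808
105.025 [ 0.380603   -0.23628659 -0.24979993]
```

View pics/crop8.png

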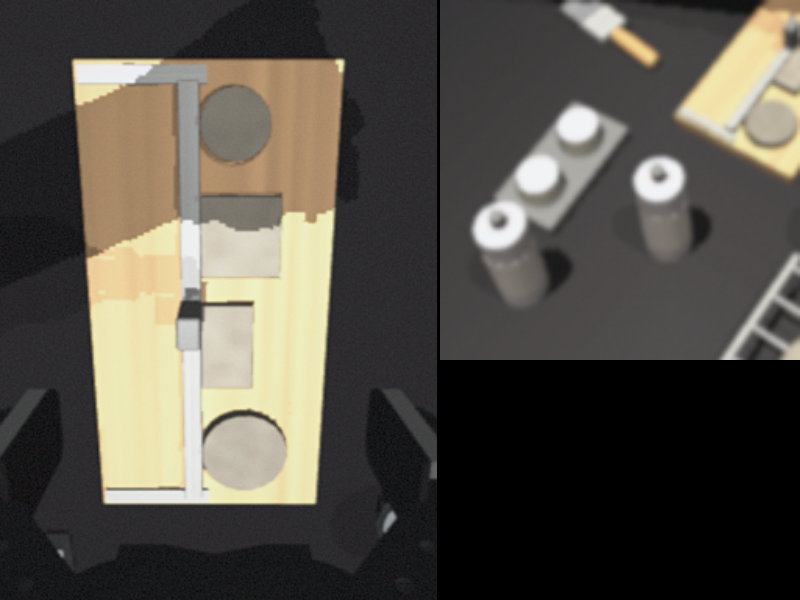

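The bar at x≈190 sits tight against all four blanks, which are still in their pockets. Both caps are in the wells, the cans are standing and the arm is clear of everything. I'll hand in.

```bash
python3 -c "
from rig import bot
print(bot.job_done())"
```

```text
the job is handed in; nothing more can be done
None
```

I handed the job in at about 105 s on the robot clock: both caps stand in the wells, all four blanks are seated in their own pockets, and the clamp bar is closed on them after a 15 N hold, but no verdict came back and I could not read the clamp's joint value.

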